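# Check a charged battery pack in the bench tester

## Task

Pull the flat battery pack up out of the charger and, keeping it the same way round (its key rib towards the tester's keyway), push it down through the keyed slot of the battery tester until it is fully home and the sprung contacts are pressed all the way down. The springs lift the pack again when it is let go, so finish while still gripping it there, upright and pressed home. Leave the thick pack and the other things on the bench where they are.

Things in the scene. Friction and masses are not known exactly. Their poses are not given: they have to be found in the camera images.
- pack: flat grey battery pack to be tested: a slab 11 mm (x) by 36 mm (y) by 68 mm tall (z), 50 to 100 g. Origin at the centre of its underside, z up. A key rib stands on its front (-x) broad face; from 30 mm up all four sides are plain: grip there. It starts upright in the charger's front bay, underside on the bay floor 12 mm above the bench, upper 50 mm free. Pale label on its +x face
- pack_rib (a point): middle of the pack's key rib, on its outer face: 8.5 mm towards -x and 19 mm above the pack's origin; axes as the pack's. The rib is 8 mm wide (y), 3 mm proud of the broad face and runs from 8 to 30 mm above the pack's underside
- pack_top (a point): centre of the pack's top face, 68 mm above its origin. Axes as the pack's
- charger: black two-bay charger, fixed, 140 mm (x) by 90 mm (y) by 30 mm high. Origin at the centre of its underside on the bench, z up, front to -x. Front bay, centred 30 mm towards -x: holds the flat pack with 1.5 mm play on each side, keyway at its -x side. Rear bay, 30 mm towards +x: holds the thick pack. Bays are 18 mm deep, without latch: lift straight up
- tester: grey battery tester, fixed, a case 160 mm (x) by 130 mm (y) by 55 mm high. Origin at the centre of its underside on the bench, z up, front to -x. A bright metal bezel round the slot, 48 by 72 mm, rises to 59 mm. Behind it (+x) a flat panel meter, 62 mm high at most; beside the meter two small knobs, up to 69 mm high, 75 mm behind the slot's centre and 52 mm to either side
- tester_slot (a point): centre of the slot's mouth, at the bezel's top, 59 mm above the bench, 35 mm towards -x of the tester's origin; axes as the tester's. A 4 mm deep 45 degree lead-in leads to the vertical slot, 13 mm (x) by 38 mm (y): 2 mm more than the pack each way. A keyway 12 mm wide, 3 mm deep in the middle of its -x side takes the rib: the pack goes in only with its -x face to the tester's -x
- contact (a joint): travel of the sprung contact plate in the slot: 0 m = up at rest, its top 20 mm below the mouth; 0.007 m = down on its stop (pack fully home, underside 27 mm below the mouth, 41 mm standing out). It pushes up with 3 N at 0 and 9 N at the stop and returns by itself. The meter's needle follows it, 200 rad per m (left to right seen from the robot)
- thick_pack: bystander: black thick battery pack 22 mm (x) by 40 mm (y) by 60 mm tall standing in the charger's rear bay. Origin at the centre of its underside
- brass_weight: bystander: brass knob weight, 32 mm across and 45 mm tall, on the bench. Origin at the centre of its underside
- jar: bystander: glass jar with white lid, 54 mm across and 60 mm tall. Origin at the centre of its underside
- amber_bottle: bystander: amber glass bottle with black cap, 44 mm across and 85 mm tall. Origin at the centre of its underside
Not all that is in view belongs to the job. Several things look just like the tester: the one meant starts farthest to the robot's right.

How it is judged:
By the outcome, as a careful person would: the job done as asked, in the order asked, and still so for the second after the job is handed in, while the arm keeps its last pose, push and grip.
It also fails if it takes over 40 s, if anything falls off the work surface, if the arm or the gripper's body presses on something with over 40 N, if the wrist force passes 120 N, or if a joint passes its speed limit or range.

## Robot

A 7-joint arm with a two-finger parallel gripper is mounted at the origin on the work surface. World frame = base frame: x ahead of the robot, y to its left, z up, the work surface at z = 0. Lengths are in mm, angles in rad, forces in N, time in s.
With the tool pointing down it reaches from about 350 to 900 mm from the base axis. Payload 19.9 kg.
Tool frame: the origin (TCP) lies on the centre line of the jaws, within the pads' length; the fingertips stand 22 mm ahead of it and the grasp point (between the pads) lies 3 mm ahead of it; y points along the fingers, x is the direction in which the jaws open and shut, and the axes are right-handed (so a half turn about y gives the same grasp; the last joint's range is limited). The gripper opens to 85 mm and grips with 20 to 120 N. Pads are 22 mm wide; open, the fingers measure 114 mm over their backs; the gripper's body (76 mm by 85 mm) begins 54 mm behind the grasp point. The pads swing forward as they close: fully open they stand 13 mm farther back than shut.
Start: joints at [1.139, 0.417, -0.01, 1.614, 0.005, 1.111, -0.053], TCP at [237.497, -578.099, 253.26] pointing down, gripper open.
Joint ranges: [-2.81, 2.81], [-0.39, 2.02], [-1.27, 1.25], [0.06, 2.57], [-1.19, 4.33], [0.19, 2], [-2.82, 2.82]. Speed limits (rad/s): [1.89, 1.89, 2.39, 2.39, 3.01, 3.01, 3.01].

## Interface

Orientations are given as a rotation vector (axis times angle).
In Python, from plant import r gives the robot as it stands.
- The arm moves only by the tool send_rows, never from a script. Its argument "motion" is a list of rows, each a list of 7 numbers: the finger opening in mm, from 0 to 85.4, then the shift along the tool's x, y, z in mm, then the turn, a rotation vector about the tool's x, y, z in rad. In form: [[gripper, x, y, z, ax, ay, az], ...]. A call has 1 to 20 rows; each row shifts and turns the commanded pose from where the row before left it, along the tool's axes as they then stand; what a row does not reach is not made up. A row lasts 1/10 s, in which the tool goes at most 50 mm and 8.59 degrees, less where a joint would pass 70% of its speed; a pose out of reach is approached as far as the arm can. A call is refused whole if a number of a shift passes 50 or a number of a turn 0.15, either way. A call with a gripper value outside its range is refused whole. The fingers move at their own pace and stop on an object; "squeeze" is the grip in N (left out, the last holds). Time passes only in rows, so rows that do not move let the fingers close. It gives the time, the measured TCP pose, the force and the opening at its end, in the units of the state.
- r.get_state(): the state, without advancing time (a new reading comes with each control period).
- r.grab_frame(name): name is "scene" or "top" or "wrist"; returns a dict with "color" (480x640x3 uint8, red, green, blue), "camera_matrix" (3x3 intrinsics, pixels), "D" ([k1, k2, p1, p2, k3] as OpenCV has them; the pictures are not rectified), "position" and "orientation" of the camera in the world. Camera axes: x right, y up, looking along -z (the intrinsics and any distortion apply to the point x, -y, -z); pixel columns grow to the right and rows downward; lengths in mm; the calibration is good to about 2 mm. A picture is of the moment at which its call begins. There is no depth.
- r.close_job(): hands the job in, once; it reports no verdict.
The state is a dict: "clock": time; "joint_positions": joint angles; "qvel": joint speeds; "tau": joint torques, N m; "position": TCP position; "tcp_rot": TCP orientation; "wrist_force": force on the tool from outside, world axes, zero at the start; "ft_torque": the same for the moment, N m; "finger_gap": opening from 0.0 (shut) to 1.0 (fully open).
Only numpy, scipy, OpenCV 4.12 (cv2) and the standard library are available. Lean on these libraries where they do the work, as an engineer would, in place of code of your own. Each camera call takes 0.05 s, during which the arm holds its last target. There are 200 camera calls.

## Working session

There is one attempt and no reset: what is moved stays moved. The work goes in short steps, Python scripts to look and compute and a tool call to move; the robot and the scene stay as the last step left them, time stands still between calls to the robot, and variables do not carry over. Pictures are saved under pics/ and viewed, about 8 in all and at most 12, crops included, and the job is handed in when it is done.

Besides the shell and the picture viewer there is one more tool, called after "Call:" as a command line: name --pt "numbers of a row" for each row, then --argument value for the rest. send_rows: Moves the arm, as the interface text tells. Its arguments: {"type":"object","properties":{"motion":{"type":"array"},"squeeze":{"type":"number"}},"required":["motion"]}

```bash
mkdir -p pics; ls
python3 - <<'E'
from plant import r
import cv2
s=r.get_state(); print(s)
for n in ["scene","top"]:
    f=r.grab_frame(n); cv2.imwrite(f"pics/{n}0.png",f["color"][:,:,::-1])
    print(n,f["camera_matrix"],f["D"],f["position"],f["orientation"])
E
```

```text
pics
{'clock': 0.0, 'joint_positions': array([ 1.13947168,  0.41794626, -0.01034216,  1.61414314,  0.00471027,
        1.11071665, -0.05296567]), 'qvel': array([-0.00059637,  0.00069718, -0.00133563,  0.00051564, -0.00026623,
       -0.00052647, -0.0003868 ]), 'tau': array([ 1.87695565e-03, -8.64444280e+01,  6.79835044e-01, -4.34890258e+01,
        1.91574177e-02,  7.52611784e-03,  1.74318716e-04]), 'position': array([ 237.40956466, -577.81804623,  252.69042525]), 'tcp_rot': array([-1.36819553,  0.9181406 , -0.91644037]), 'wrist_force': array([ 0.21549362,  0.30210764, -0.68204246]), 'ft_torque': array([ 0.02998113,  0.04070372, -0.01866157]), 'finger_gap': 0.9994141956096334}
scene [[519.76825127   0.         318.95718443]
 [  0.         519.76825127 243.94635993]
 [  0.           0.           1.        ]] [-0.10844727  0.          0.          0.          0.        ] [855.34377632 477.25116881 771.95023643] [0.26105939 0.89789779 2.43423157]
top [[618.16072082   0.         317.98135313]
 [  0.         618.16072082 232.1759554 ]
 [  0.           0.           1.        ]] [-0.05539911  0.          0.          0.          0.        ] [ 4.06867635e+02 -2.13420732e-01  1.26424672e+03] [ 0.09586901 -0.12243045 -1.55459677]
```

View pics/scene0.png

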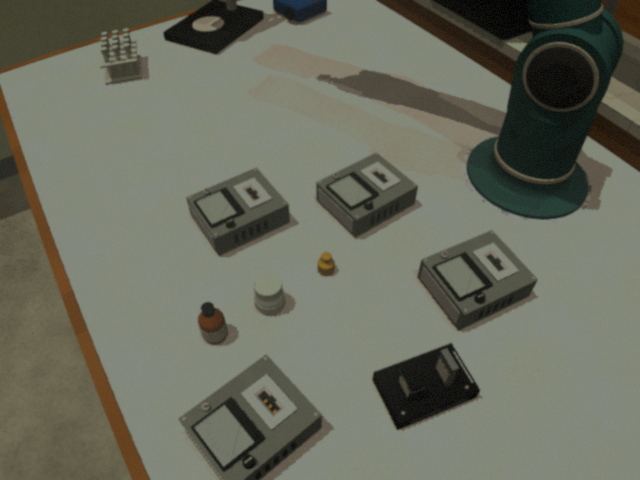

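View pics/top0.png

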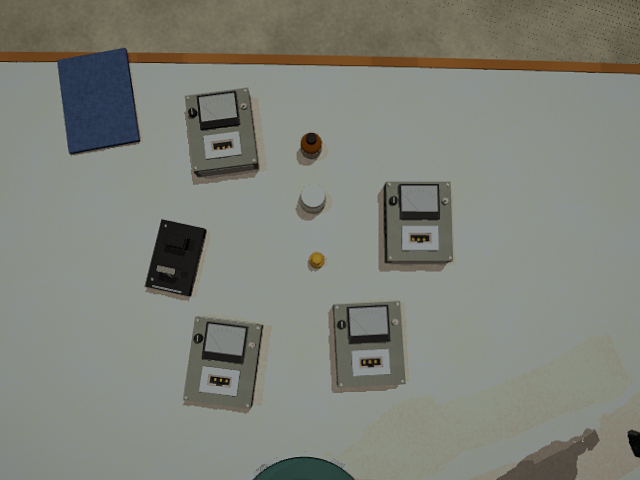

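Top view: testers at (222,131), (223,363), (368,346) and (418,222). Image right is world -y (the robot's right), so the tester meant is (418,222), with its slot at about (420,238). The charger is at (176,258). The flat grey pack is at (166,271) in the front bay (near the robot) and the black thick pack at (180,244). The flat pack could be confused with the thick pack. The close crops below check both choices.

```bash
cat > h.py <<'E'
import numpy as np, cv2
from scipy.spatial.transform import Rotation as R
FL=np.diag([1.,-1,-1])
def cam(f): return np.asarray(f["camera_matrix"]),np.asarray(f["D"]),np.asarray(f["position"]),R.from_rotvec(f["orientation"]).as_matrix()
def px2w(f,uv,z):
    K,D,p,M=cam(f); q=cv2.undistortPoints(np.array(uv,float).reshape(-1,1,2),K,D)[:,0]
    d=(M@FL@np.c_[q,np.ones(len(q))].T).T
    z=np.broadcast_to(z,len(d)); return p+d*((z-p[2])/d[:,2])[:,None]
def w2px(f,P):
    K,D,p,M=cam(f); A=(M@FL).T
    return cv2.projectPoints(np.array(P,float).reshape(-1,1,3),cv2.Rodrigues(A)[0],-A@p,K,D)[0][:,0]
E
python3 - <<'E'
from plant import r
import cv2,numpy as np,pickle
fs={n:r.grab_frame(n) for n in ["scene","top"]}
pickle.dump(fs,open("f0.pkl","wb"))
t=fs["top"]["color"][:,:,::-1];s=fs["scene"]["color"][:,:,::-1]
z=lambda i,x,y,w,h:cv2.resize(i[y:y+h,x:x+w],(400,400*h//w),interpolation=cv2.INTER_CUBIC)
a=np.hstack([z(t,135,210,80,60+20+15),z(t,375,172,90,107)[:475]])
cv2.imwrite("pics/c1.png",cv2.convertScaleAbs(a,alpha=1.6,beta=20)); print(a.shape)
E
```

```text
(475, 800, 3)
```

View pics/c1.png

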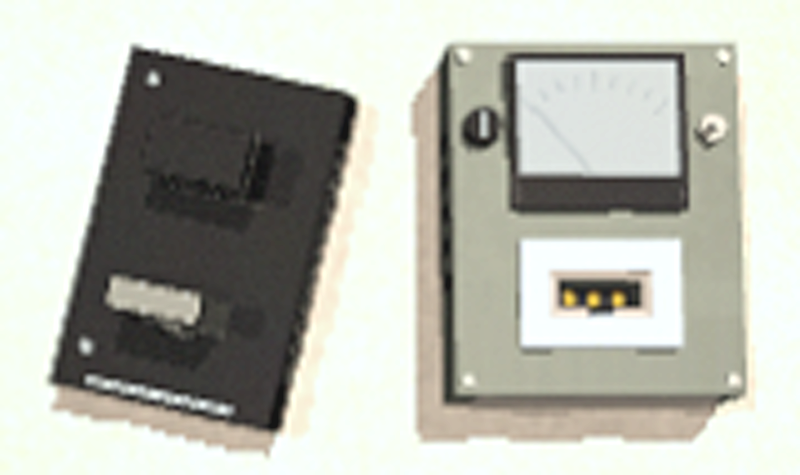

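The crop shows the grey flat pack at (154,300) in the charger's front bay. The tester has a white bezel around its slot, centred at (601,294), with the keyway at the bottom (-x) side.

Run:
```python
from h import *; import pickle
f=pickle.load(open("f0.pkl","rb"))["top"]
L=lambda P:np.array(P)/5+[134.6,209.6]
Q=lambda P:(np.array(P)-[400,0])/4.444+[374.6,171.6]
def rep(n,uv,z):
    w=px2w(f,uv,z)[:,:2]; e=np.roll(w,-1,0)-w
    print(n,"ctr",w.mean(0).round(1),"len",np.linalg.norm(e,axis=1).round(1),"yaw(bottom->x)",np.degrees([np.arctan2(-e[3,1]*-1*-1,-e[3,0]*-1),np.arctan2(-e[1,1],-e[1,0]),np.arctan2(e[0,0],-e[0,1]),np.arctan2(-e[2,0],e[2,1])]).round(1))
rep("charger",L([[135,45],[355,95],[275,428],[50,382]]),30)
rep("pack top",L([[110,277],[202,290],[199,325],[106,308]]),80)
rep("tester",Q([[445,43],[735,43],[745,397],[447,397]]),55)
rep("bezel",Q([[520,238],[682,238],[684,350],[520,350]]),59)
from plant import r
s=r.get_state(); print(R.from_rotvec(s["tcp_rot"]).as_matrix().round(3))
f=r.grab_frame("wrist"); M=R.from_rotvec(s["tcp_rot"]).as_matrix()
print(M.T@(f["position"]-s["position"]))
```

```text
charger ctr [525.9 265. ] len [ 91.8 136.8  92.1 139.1] yaw(bottom->x) [ 11.5 -11.4 -12.  -10.5]
pack top ctr [496.3 272.2] len [35.9 13.5 36.5 12. ] yaw(bottom->x) [ 4.7 -2.5 -7.1 -9.4]
tester ctr [ 602.4 -218.7] len [131.9 160.8 133.  160.2] yaw(bottom->x) [-0.1  0.6  1.   0.7]
bezel ctr [ 567.8 -221.3] len [72.7 50.3 73.1 50.2] yaw(bottom->x) [0.4 0.2 0.9 0.8]
[[ 0.38  -0.     0.925]
 [-0.925  0.001  0.38 ]
 [-0.001 -1.    -0.   ]]
[  -0.14393448 -120.97871907   71.08722587]
```

Sizes and heights agree. The charger yaw is about -11°, the flat pack is at (496,272), and the slot is at about (567.5,-221) with yaw about 0.6°. Tool y points down. I turn first, then translate.

Call:
send_rows --pt "85 0 0 0 0 -0.1 0" --pt "85 0 0 0 0 -0.1 0" --pt "85 0 0 0 0 -0.1 0" --pt "85 0 0 0 0 -0.1 0" --pt "85 0 0 0 0 -0.1 0" --pt "85 0 0 0 0 -0.1 0" --pt "85 0 0 0 0 -0.1 0" --pt "60 0 0 0 0 -0.1 0" --pt "45 0 0 0 0 -0.1 0" --pt "45 0 0 0 0 -0.09 0" --pt "45 4 0 20 0 0 0" --pt "45 4 2 36 0 0 0" --pt "45 4 2 38 0 0 0" --pt "45 4 2 38 0 0 0" --pt "45 4 2 38 0 0 0" --pt "45 4 2 38 0 0 0" --pt "45 4 2 38 0 0 0" --pt "45 4 2 38 0 0 0" --pt "45 4 2 38 0 0 0" --pt "45 4 2 38 0 0 0"

```text
clock: 2.25
position: [345.3, -230.8, 235.3]
tcp_rot: [-1.566, 0.15, -0.15]
wrist_force: [1.0, 0.0, -0.8]
finger_gap: 0.529
```

```bash
cat > st.py <<'E'
from h import *
from plant import r
import sys
def go(tx,ty,tz,yaw=None):
    s=r.get_state(); M=R.from_rotvec(s["tcp_rot"]).as_matrix(); p=s["position"]
    print("t",round(s["clock"],2),"pos",p.round(1),"toolx yaw",np.degrees(np.arctan2(M[1,0],M[0,0])).round(2),"toolz.z,x.z",M[2,[2,0]].round(3),"F",s["wrist_force"].round(1),"gap",round(s["finger_gap"]*85.4,1),"shift",(M.T@(np.array([tx,ty,tz])-p)).round(1))
if __name__=="__main__": go(*map(float,sys.argv[1:4]))
E
python3 st.py 496 272 200
```

```text
t 2.25 pos [ 345.3 -230.8  235.3] toolx yaw -10.95 toolz.z,x.z [-0.  0.] F [ 1.   0.  -0.8] gap 45.2 shift [ 52.5  35.1 522.3]
```

Call:
send_rows --pt "45 4 2 38 0 0 0" --pt "45 4 2 38 0 0 0" --pt "45 4 2 38 0 0 0" --pt "45 4 3 38 0 0 0" --pt "45 4 3 38 0 0 0" --pt "45 4 3 38 0 0 0" --pt "45 4 3 38 0 0 0" --pt "45 4 3 38 0 0 0" --pt "45 4 3 38 0 0 0" --pt "45 4 3 38 0 0 0" --pt "45 4 3 38 0 0 0" --pt "45 4 3 38 0 0 0" --pt "45 3 2 36 0 0 0" --pt "45 0 0 16 0 0 0" --pt "45 0 0 0 0 0 0"

```text
clock: 3.75
position: [491.2, 259.3, 200.0]
tcp_rot: [-1.565, 0.148, -0.147]
wrist_force: [-0.4, -0.6, 0.5]
finger_gap: 0.528
```

```bash
python3 st.py 496 272 200
python3 - <<'E'
from h import *
from plant import r
import pickle
f=r.grab_frame("wrist"); pickle.dump(f,open("f1.pkl","wb")); cv2.imwrite("pics/w1.png",f["color"][:,:,::-1])
t=r.get_state()
print(w2px(f,[[496,272,80],[526,265,30]]))
E
```

```text
t 3.75 pos [491.2 259.3 200. ] toolx yaw -10.77 toolz.z,x.z [ 0.001 -0.001] F [-0.4 -0.6  0.5] gap 45.1 shift [ 2.4  0.  13.3]
[[317.25282153 227.5014589 ]
 [353.94538434 214.98653341]]
```

View pics/w1.png

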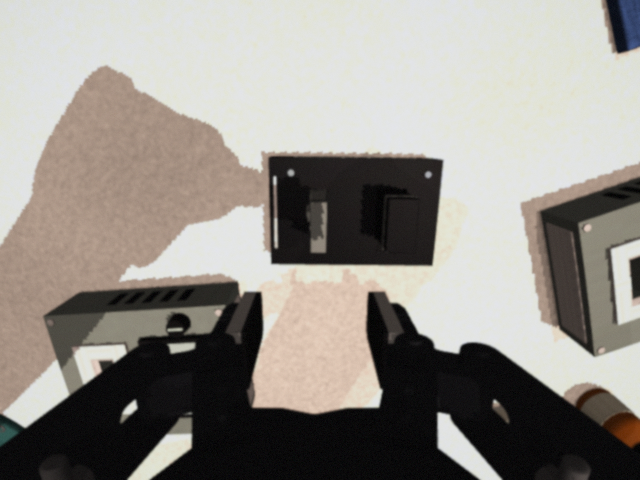

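The wrist view shows the charger centred at about (354,211), where (354,215) was predicted. The pack is light grey at about (319,225). I take a closer crop with the predicted outline drawn on.

Run:
```python
from h import *; import pickle
f=pickle.load(open("f1.pkl","rb"))
im=cv2.convertScaleAbs(f["color"][:,:,::-1],alpha=2,beta=20)
c=cv2.resize(im[150:275,260:390],(780,750)[:2],interpolation=cv2.INTER_CUBIC)[:600+150]
y=np.radians(-11); M=np.array([[np.cos(y),-np.sin(y)],[np.sin(y),np.cos(y)]])
for z,col in ((80,(0,0,255)),(30,(0,255,0))):
    P=[[*(np.array([496.3,272])+M@[a,b]),z] for a,b in ((-5.5,-18),(5.5,-18),(5.5,18),(-5.5,18))]
    uv=w2px(f,P); print(z,uv.round(1).tolist())
    cv2.polylines(c,[np.int32((uv-[260,150]+.5)*6)],True,col,1)
cv2.imwrite("pics/w1c.png",c[150:750])
```

```text
80 [[309.7, 252.2], [325.3, 252.3], [326.0, 201.7], [309.8, 201.6]]
30 [[310.5, 234.4], [323.6, 234.5], [324.1, 191.7], [310.5, 191.6]]
```

View pics/w1c.png

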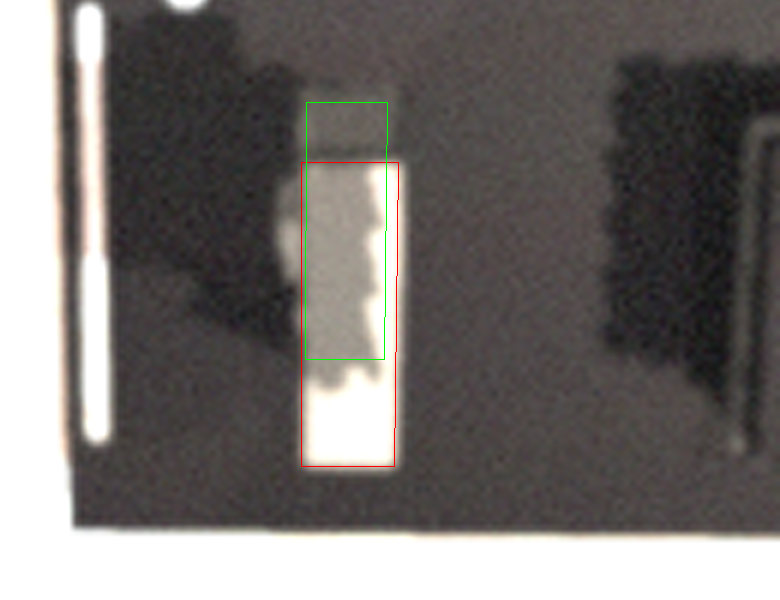

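The predicted outline (red) fits the pack to under 1 mm, and the key rib is on the -x side. I align over it, then descend.

Call:
send_rows --pt "45 3 0 7 0 0 0" --pt "45 0 0 6 0 0 0" --pt "45 0 10 0 0 0 0" --pt "45 0 20 0 0 0 0" --pt "45 0 20 0 0 0 0" --pt "45 0 10 0 0 0 0" --pt "45 0 0 0 0 0 0" --pt "45 0 0 0 0 0 0"

```text
clock: 4.6
position: [497.2, 269.1, 140.7]
tcp_rot: [-1.565, 0.15, -0.15]
wrist_force: [-0.2, 0.4, -0.8]
finger_gap: 0.526
```

```bash
python3 st.py 496.4 272 66
```

```text
t 4.6 pos [497.2 269.1 140.7] toolx yaw -10.95 toolz.z,x.z [0. 0.] F [-0.2  0.4 -0.8] gap 45.0 shift [-1.3 74.7  2.6]
```

Call:
send_rows --pt "45 -1.3 0 2.6 0 0 0" --pt "45 0 15 0 0 0 0" --pt "45 0 20 0 0 0 0" --pt "45 0 20 0 0 0 0" --pt "45 0 12 0 0 0 0" --pt "45 0 7.5 0 0 0 0" --pt "45 0 0 0 0 0 0" --pt "45 0 0 0 0 0 0" --pt "25 0 0 0 0 0 0" --pt "12 0 0 0 0 0 0" --pt "4 0 0 0 0 0 0" --pt "4 0 0 0 0 0 0" --pt "4 0 0 0 0 0 0" --pt "4 0 0 0 0 0 0" --pt "4 0 0 0 0 0 0" --pt "4 0 0 0 0 0 0" --squeeze 60

```text
clock: 6.2
position: [496.6, 272.0, 66.4]
tcp_rot: [-1.565, 0.149, -0.151]
wrist_force: [0.5, -1.6, 7.2]
finger_gap: 0.123
```

```bash
python3 st.py 496.4 272 66
```

```text
t 6.2 pos [496.6 272.   66.4] toolx yaw -10.95 toolz.z,x.z [0.    0.001] F [ 0.5 -1.6  7.2] gap 10.5 shift [-0.2  0.4 -0. ]
```

Call:
send_rows --pt "4 0 -3 0 0 0 0" --pt "4 0 -6 0 0 0 0" --pt "4 0 -10 0 0 0 0" --pt "4 0 -16 0 0 0 0" --pt "4 0 -20 0 0 0 0" --pt "4 0 -25 0 0 0 0" --pt "4 0 -25 0 0 0 0" --pt "4 0 -16 0 0 0 0" --pt "4 0 -8 0 0 0 0" --pt "4 0 -3 0 0 -0.05 0" --pt "4 0 0 0 0 -0.1 0" --pt "4 0 0 0 0 -0.05 0" --pt "4 0 0 0 0 0 0"

```text
clock: 7.5
position: [496.1, 271.6, 197.4]
tcp_rot: [-1.571, -0.007, 0.008]
wrist_force: [-0.8, -0.8, -0.9]
finger_gap: 0.119
```

```bash
python3 st.py 567.5 -221 200
```

```text
t 7.5 pos [496.1 271.6 197.4] toolx yaw 0.56 toolz.z,x.z [-0.    -0.001] F [-0.8 -0.8 -0.9] gap 10.2 shift [  66.6   -2.6 -493.3]
```

Call:
send_rows --pt "4 2 0 -15 0 0 0" --pt "4 4 0 -26 0 0 0" --pt "4 5 0 -33 0 0 0" --pt "4 5 0 -35 0 0 0" --pt "4 5 0 -35 0 0 0" --pt "4 5 0 -35 0 0 0" --pt "4 5 0 -35 0 0 0" --pt "4 5 0 -35 0 0 0" --pt "4 5 0 -35 0 0 0" --pt "4 5 0 -35 0 0 0" --pt "4 5 0 -35 0 0 0" --pt "4 5 0 -35 0 0 0" --pt "4 5 0 -35 0 0 0" --pt "4 3 0 -32 0 0 0" --pt "4 2 0 -22 0 0 0" --pt "4 0.6 0 -15 0 0 0" --pt "4 0 0 0 0 0 0" --pt "4 0 0 0 0 0 0"

```text
clock: 9.3
position: [567.1, -219.8, 197.7]
tcp_rot: [-1.57, -0.007, 0.007]
wrist_force: [0.1, -0.4, -0.6]
finger_gap: 0.119
```

```bash
python3 st.py 567.5 -221 120
python3 - <<'E'
from h import *
from plant import r
import pickle
f=r.grab_frame("wrist"); pickle.dump(f,open("f2.pkl","wb"))
im=cv2.convertScaleAbs(f["color"][:,:,::-1],alpha=1.6,beta=20)
y=np.radians(.6); M=np.array([[np.cos(y),-np.sin(y)],[np.sin(y),np.cos(y)]])
c=np.array([567.5,-221])
for z,sx,sy in ((59,24,36),(59,10.5,23),(55,6.5,19)):
    uv=w2px(f,[[*(c+M@[a*sx,b*sy]),z] for a,b in ((-1,-1),(1,-1),(1,1),(-1,1))]); print(z,uv.round(1).tolist())
u=w2px(f,[[*c,59]])[0]; print(u)
x0,y0=int(np.clip(u[0]-80,0,480)),int(np.clip(u[1]-60,0,360)); print(x0,y0)
crop=cv2.resize(im[y0:y0+120,x0:x0+160],(800,600),interpolation=cv2.INTER_CUBIC)
cv2.imwrite("pics/w2c.png",crop)
E
```

```text
t 9.3 pos [ 567.1 -219.8  197.7] toolx yaw 0.51 toolz.z,x.z [ 0.001 -0.   ] F [ 0.1 -0.4 -0.6] gap 10.1 shift [ 0.4 77.7 -1.2]
59 [[283.6, 284.6], [345.0, 284.6], [347.2, 192.5], [281.1, 192.6]]
59 [[300.7, 269.0], [327.9, 269.0], [328.5, 210.1], [299.9, 210.2]]
55 [[305.9, 262.4], [322.6, 262.4], [322.9, 214.4], [305.5, 214.4]]
[314.23938321 240.25239549]
234 180
```

View pics/w2c.png

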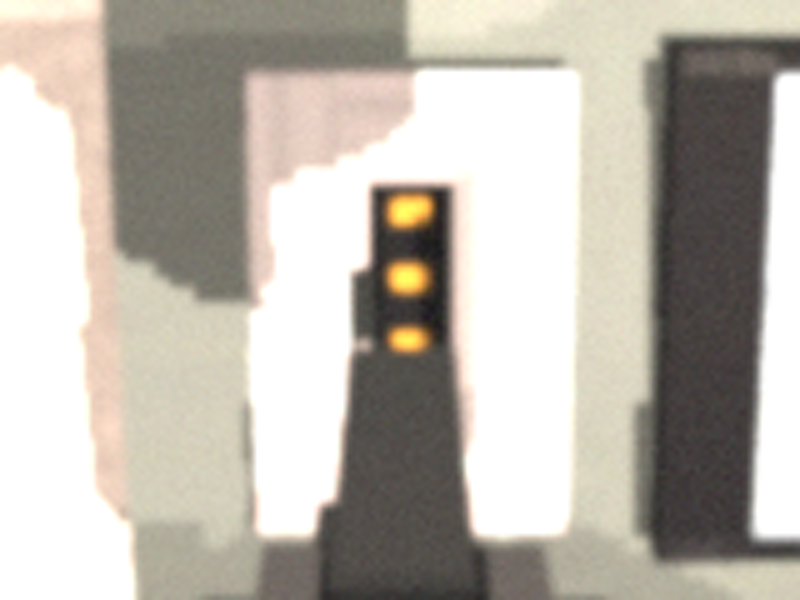

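The crop shows the bezel about 2 px right of and 2 px below the prediction. The pack's lower far edge is at (350..455,350). I now compare the pack's and slot's offsets in the same view.

Run:
```python
from h import *; import pickle
f=pickle.load(open("f2.pkl","rb"))
C=lambda P:np.array(P)/5+[233.6,179.6]
w=px2w(f,C([[245,68],[580,68],[570,537],[257,537]]),59)[:,:2]; print("bezel",w.round(1),w.mean(0).round(2), "yaw",np.degrees(np.arctan2(w[0]-w[3],w[1]*0+1)).round(0)[0], np.degrees(np.arctan2((w[1]-w[0])[1],(w[1]-w[0])[0])).round(2),np.degrees(np.arctan2((w[2]-w[3])[1],(w[2]-w[3])[0])).round(2))
s=px2w(f,C([[374,186],[449,186]]),[55,55])[:,:2]; print("slot +y edge",s.round(1))
p=px2w(f,C([[350,350],[455,350]]),143.7)[:,:2]; print("pack +y bottom corners",p.round(1),"expect y",-219.8+18)
```

```text
bezel [[ 544.2 -185.7]
 [ 592.9 -185.3]
 [ 594.  -258.8]
 [ 544.9 -259.2]] [ 569.   -222.25] yaw -37.0 0.52 0.51
slot +y edge [[ 563.  -203.9]
 [ 574.2 -203.8]]
pack +y bottom corners [[ 561.9 -202.5]
 [ 572.6 -202.4]] expect y -201.8
```

Measured in the wrist view, the slot is at +1.6 mm x and -2.0 mm y from the pack, and the yaw matches. I correct that, descend to 8 mm above the mouth and check.

Call:
send_rows --pt "4 1.6 0 -2 0 0 0" --pt "4 0 10 0 0 0 0" --pt "4 0 18 0 0 0 0" --pt "4 0 22 0 0 0 0" --pt "4 0 17 0 0 0 0" --pt "4 0 10 0 0 0 0" --pt "4 0 0 0 0 0 0" --pt "4 0 0 0 0 0 0"

```text
clock: 10.15
position: [569.2, -222.4, 121.2]
tcp_rot: [-1.571, -0.008, 0.007]
wrist_force: [0.6, 0.2, -0.6]
finger_gap: 0.122
```

```bash
python3 st.py 568.8 -222 121
python3 - <<'E'
from h import *
from plant import r
import pickle
f=r.grab_frame("wrist"); pickle.dump(f,open("f3.pkl","wb"))
im=cv2.convertScaleAbs(f["color"][:,:,::-1],alpha=1.6,beta=20)
y0,x0=200,240
cv2.imwrite("pics/w3c.png",cv2.resize(im[y0:y0+120,x0:x0+160],(800,600),interpolation=cv2.INTER_CUBIC))
E
```

```text
t 10.15 pos [ 569.2 -222.4  121.2] toolx yaw 0.53 toolz.z,x.z [0. 0.] F [ 0.6  0.2 -0.6] gap 10.4 shift [-0.4  0.2  0.4]
```

View pics/w3c.png

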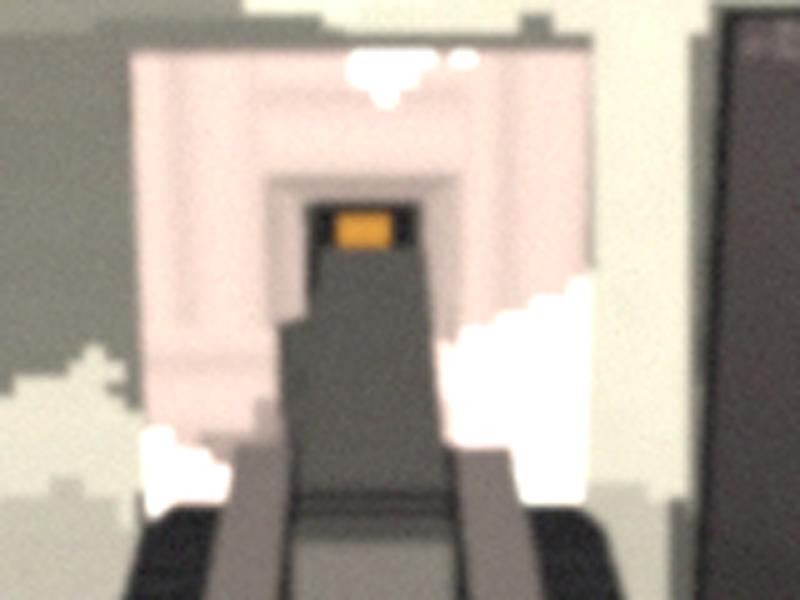

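The pack hovers over the slot. The slot's far edge is at (307..418,203), the lead-in's outer edge at (265..460,178), and the pack's bottom edge at about (315..425,250).

Run:
```python
from h import *; import pickle
f=pickle.load(open("f3.pkl","rb"))
C=lambda P:np.array(P)/5+[239.6,199.6]
print("slot far",px2w(f,C([[307,203],[418,203]]),55)[:,:2].round(1))
print("lead-in far",px2w(f,C([[265,178],[460,178]]),59)[:,:2].round(1))
w=px2w(f,C([[131,50],[590,48]]),59)[:,:2];print("bezel far",w.round(1))
print("pack far",px2w(f,C([[315,250],[425,250]]),67)[:,:2].round(1))
print("pack far exp",w2px(f,[[563.7,-204.4,67],[574.7,-204.4,67]])*5-np.array([239.6,199.6])*5)
```

```text
slot far [[ 562.3 -203.5]
 [ 574.4 -203.4]]
lead-in far [[ 558.  -199.7]
 [ 578.6 -199.5]]
bezel far [[ 544.2 -186.1]
 [ 591.8 -185.4]]
pack far [[ 563.5 -205.2]
 [ 574.8 -205. ]]
pack far exp [[316.65385193 242.99051561]
 [424.14600211 243.92470421]]
```

Call:
send_rows --pt "4 -0.8 0 0.4 0 0 0" --pt "4 0 0 0 0 0 0" --pt "4 0 3 0 0 0 0" --pt "4 0 4 0 0 0 0" --pt "4 0 4 0 0 0 0" --pt "4 0 4 0 0 0 0" --pt "4 0 4 0 0 0 0" --pt "4 0 4 0 0 0 0" --pt "4 0 2 0 0 0 0" --pt "4 0 0 0 0 0 0" --pt "4 0 0 0 0 0 0" --squeeze 80

```text
clock: 11.3
position: [568.2, -222.1, 95.8]
tcp_rot: [-1.571, -0.007, 0.007]
wrist_force: [-0.4, 1.0, -0.8]
finger_gap: 0.116
```

```bash
python3 st.py 568.4 -222 86.4
```

```text
t 11.3 pos [ 568.2 -222.1   95.8] toolx yaw 0.52 toolz.z,x.z [0. 0.] F [-0.4  1.  -0.8] gap 9.9 shift [0.2 9.4 0.1]
```

The pack is 17 mm into the slot with no contact force. Now I press it down onto the contacts.

Call:
send_rows --pt "4 0 2 0 0 0 0" --pt "4 0 2 0 0 0 0" --pt "4 0 1.5 0 0 0 0" --pt "4 0 1.5 0 0 0 0" --pt "4 0 1 0 0 0 0" --pt "4 0 0 0 0 0 0" --pt "4 0 0 0 0 0 0"

```text
clock: 12.0
position: [568.3, -222.2, 88.1]
tcp_rot: [-1.571, -0.007, 0.007]
wrist_force: [-1.1, -0.9, 6.4]
finger_gap: 0.12
```

```bash
python3 st.py 568.4 -222 86.4
```

```text
t 12.0 pos [ 568.3 -222.2   88.1] toolx yaw 0.51 toolz.z,x.z [-0.  0.] F [-1.1 -0.9  6.4] gap 10.2 shift [0.1 1.7 0.2]
```

Call:
send_rows --pt "4 0 1 0 0 0 0" --pt "4 0 0.7 0 0 0 0" --pt "4 0 0 0 0 0 0" --pt "4 0 0 0 0 0 0"

```text
clock: 12.4
position: [568.3, -222.2, 86.4]
tcp_rot: [-1.571, -0.007, 0.007]
wrist_force: [-2.2, 0.1, 8.4]
finger_gap: 0.114
```

```bash
python3 st.py 568.4 -222 86.4
```

```text
t 12.4 pos [ 568.3 -222.2   86.4] toolx yaw 0.52 toolz.z,x.z [-0.  0.] F [-2.2  0.1  8.4] gap 9.7 shift [0.1 0.  0.2]
```

Call:
send_rows --pt "4 0 0.5 0 0 0 0" --pt "4 0 0.5 0 0 0 0" --pt "4 0 0 0 0 0 0" --pt "4 0 0 0 0 0 0"

```text
clock: 12.8
position: [568.5, -222.2, 86.3]
tcp_rot: [-1.572, -0.008, 0.006]
wrist_force: [-5.8, 1.4, 22.4]
finger_gap: 0.117
```

```bash
python3 st.py 568.4 -222 86.4
```

```text
t 12.8 pos [ 568.5 -222.2   86.3] toolx yaw 0.51 toolz.z,x.z [-0.001  0.001] F [-5.8  1.4 22.4] gap 10.0 shift [-0.1 -0.1  0.2]
```

The force jumped from 8 to 22 N with the motion stopped at TCP z 86.3, against 86.4 expected. That means the contact is on its stop. A picture will check the pack and needle.

```bash
python3 - <<'E'
from h import *
from plant import r
f=r.grab_frame("wrist"); s=r.grab_frame("scene")
a=cv2.resize(cv2.convertScaleAbs(f["color"][:,:,::-1],alpha=1.5,beta=15)[200:440,230:550],(800,600))[:, :]
b=cv2.resize(cv2.convertScaleAbs(s["color"][:,:,::-1],alpha=1.5,beta=15)[130:280,150:350],(400,300),interpolation=cv2.INTER_CUBIC)
c=cv2.resize(a,(400,300)); w=cv2.convertScaleAbs(r.grab_frame("top")["color"][:,:,::-1],alpha=1.5,beta=15)
cv2.imwrite("pics/end.png",np.vstack([np.hstack([c,b]),np.hstack([cv2.resize(w[170:275,370:510],(400,300),interpolation=cv2.INTER_CUBIC),cv2.resize(w[200:305,130:270],(400,300))])]))
E
python3 st.py 568.4 -222 86.4
```

```text
t 12.95 pos [ 568.5 -222.2   86.3] toolx yaw 0.51 toolz.z,x.z [-0.001  0.001] F [-6.8  1.4 23. ] gap 10.1 shift [-0.1 -0.1  0.2]
```

View pics/end.png

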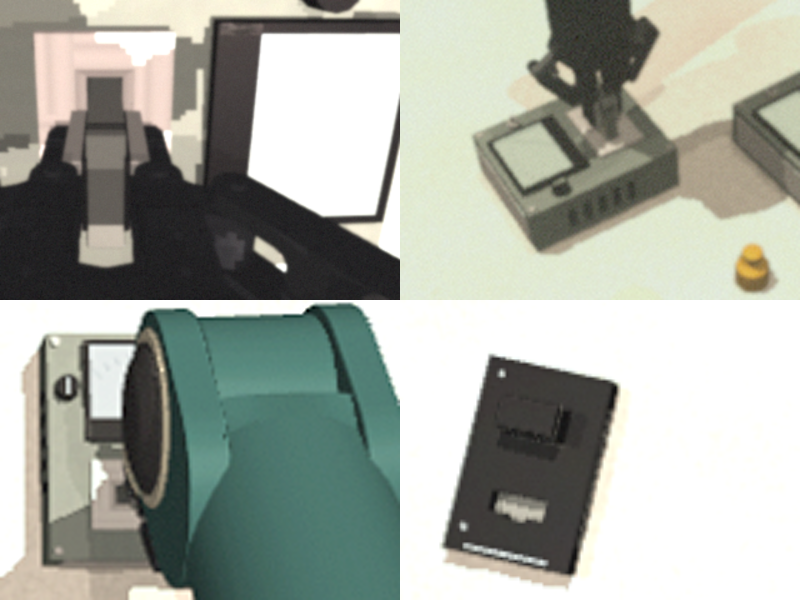

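The pack is seated in the bezel and the gripper is clear of the meter. The charger's front bay is empty and the thick pack is in place. The meter is overexposed here, so I read the needle from the raw image.

Run:
```python
from h import *
from plant import r
f=r.grab_frame("wrist")["color"][:,:,::-1][200:390,420:640]
s=r.grab_frame("scene")["color"][:,:,::-1][180:235,190:245]
g=lambda i:cv2.createCLAHE(4,(4,4)).apply(cv2.cvtColor(i,cv2.COLOR_BGR2GRAY))
cv2.imwrite("pics/needle.png",np.hstack([cv2.resize(g(f),(440,380)),cv2.resize(g(s),(360,380),interpolation=cv2.INTER_CUBIC)]))
```

```text
(no output)
```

View pics/needle.png

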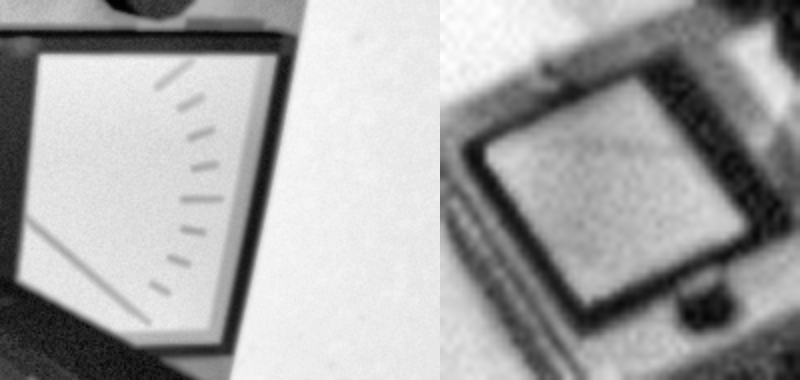

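The needle points from its pivot at the left to (150,322). That is about 40° past centre on the right-hand side, the end of its 1.4 rad (80°) sweep, so the contact is fully down. I hand in.

```bash
python3 st.py 568.4 -222 86.4; python3 -c "
from plant import r
print(r.close_job())"
```

```text
t 13.05 pos [ 568.5 -222.2   86.3] toolx yaw 0.51 toolz.z,x.z [-0.001  0.001] F [-7.1  1.  22.4] gap 10.3 shift [-0.1 -0.1  0.2]
the job is handed in; nothing more can be done
None
```

I lifted the flat pack out of the charger's front bay and pushed it, rib to the keyway, into the tester farthest to the robot's right. I handed in at 13 s, still gripping it at 80 N and pressed home.

- **Fully home:** the tool stopped at z 86.3 mm, against 86.4 mm expected at the stop. The upward force jumped from 8 to 22 N there.
- **Contact down:** the meter needle stands at the right-hand end of its sweep.
- **Upright:** the tool is within about 0.001 rad of vertical.
- **Bystanders:** the thick pack and the brass weight are still in place. I did not look again at the jar and the bottle, but the arm passed well above them.
- **Disagreements:** the finger opening read 10 to 10.5 mm on the 11 mm pack, and a sideways force of about 7 N remains in x. No check failed.

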